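# Refill the glue stick carousel

### The job

First turn the carousel until its empty orange cup lines up with the yellow pointer on the base. Then take the white glue stick from the sloping rest and stand it upright in the orange cup, lowering it to the bottom rather than dropping it, and leave the cup at the pointer. Do not disturb the glue gun, scissors, awl, magnet or glue bottle.

Things in the scene. Friction and masses are not known exactly. Their poses are not given: they have to be found in the camera images.
- carousel_base: Fixed round dark steel base of the carousel, 210 mm diameter, 16 mm high, on the table. Origin: centre of its underside, on the turning axis. The pointer is a yellow bar 26 mm wide, 12 mm high, sticking out along its own -x to 167 mm from the axis, with a yellow post 16 mm thick and 60 mm high on it, 150 mm from the axis.
- pointer_spot (a point): Fixed point 85 mm from the axis on the pointer's side (base -x), 37 mm above the table: where the centre of the orange cup's inner floor comes when the cup is lined up with the pointer.
- carousel: Turning grey disc, 230 mm diameter, top 32 mm above the table, with five upright cups every 72 degrees, centres 85 mm from the axis, 34 mm outside diameter, rims 115 to 117 mm above the table. Four are blue and full (fixed rods to 133 mm above the table), the orange one is empty and lies along its own -x. Turns lightly both ways, stays where left. Origin: on the axis, 20 mm up.
- cup_floor (a point): Centre of the inner floor of the empty orange cup, 37 mm above the table. The cup's inner diameter is 26 mm, wall 4 mm, inner depth 80 mm.
- cup_rim (a point): Centre of the mouth of the orange cup, 117 mm above the table.
- glue_stick: Loose white glue stick, a plain cylinder 12 mm in diameter and 180 mm long, about 30 g. Origin: centre of its lower end; its z axis runs along it to the upper end. It starts leaning 40 degrees from vertical in the rest.
- stick_top (a point): Centre of the glue stick's upper end, 180 mm from its origin.
- rest: Fixed wooden rest, base 160 x 75 x 12 mm, origin: centre of its underside. A plywood trough 44 mm wide slopes up towards its own -x, 50 degrees from level; the stick stands on its stop, 30 mm above the table at x = +60 mm. Lips 15 mm apart, 9 mm high, guide the stick's lower 90 mm; its upper 70 mm project free, upper end 168 mm above the table at x = -56 mm.
- glue_gun: Bystander: black glue gun lying on its side, about 250 x 130 mm, 40 mm high.
- scissors: Bystander: scissors with orange handles, 155 mm long, 10 mm high, lying flat.
- awl: Bystander: awl with pale wooden handle, 145 mm long, 25 mm high, lying flat.
- magnet: Bystander: black disc magnet, 30 mm diameter, 7 mm high.
- glue_bottle: Bystander: white glue bottle, 52 mm diameter, 150 mm high, standing.

How it is judged:
On the way, in this order (a step that is already met when the one before it is completed fails the run):
1. the orange cup is brought to the pointer and rests there (horizontal distance between cup_floor and pointer_spot below 0.02 m and angular speed of carousel below 0.1 rad/s), for 0.3 s.
2. the glue stick stands on the bottom of the orange cup (((horizontal distance between glue_stick and cup_floor below 0.012 m and z of glue_stick in the frame of carousel_base between 0.03 and 0.049 m) or (horizontal distance between stick_top and cup_floor below 0.012 m and z of stick_top in the frame of carousel_base between 0.03 and 0.049 m)) and angle between the z axis of glue_stick and the z axis of carousel_base, either way round below 0.25 rad), for 0.2 s.
At the end, for the whole second after the job is handed in: The orange cup's centre is within 20 mm of the pointer spot; the glue stick stands in it on one end, that end within 12 mm of the cup's axis and at the cup's floor (at most 12 mm above it), leaning less than 0.25 rad from vertical, released and at rest; the carousel is at rest (all of step 2 and horizontal distance between cup_floor and pointer_spot below 0.02 m and linear speed of glue_stick below 0.03 m/s and angular speed of carousel below 0.05 rad/s and contact force between the fingers and glue_stick below 0.1 N); the robot touches nothing.
It fails at once if the glue stick is dropped into the cup (let go and faster than 0.75 m/s, a fall of about 30 mm) ((horizontal distance between glue_stick and cup_floor below 0.03 m and contact force between the fingers and glue_stick below 0.1 N and linear speed of glue_stick above 0.75 m/s) or (horizontal distance between stick_top and cup_floor below 0.03 m and contact force between the fingers and glue_stick below 0.1 N and linear speed of glue_stick above 0.75 m/s)).
It fails at once if the glue gun, scissors, awl, magnet or glue bottle is moved by more than 30 mm (distance of any of glue_gun, scissors, awl, magnet, glue_bottle from where it was at the start of the episode above 0.03 m).
It also fails if it takes over 67 s, if anything falls off the work surface, if the arm or the gripper's body presses on something with over 40 N, if the wrist force passes 120 N, or if a joint passes its speed limit or range.

### The arm

A 6-joint arm with a two-finger parallel gripper is mounted at the origin on the work surface. World frame = base frame: x ahead of the robot, y to its left, z up, the work surface at z = 0. Lengths are in m, angles in rad, forces in N, time in s.
With the tool pointing down it reaches from about 0.275 to 0.75 m from the base axis. Payload 10.2 kg.
Tool frame: the origin (TCP) lies between the finger pads; the fingertips stand bot.tcp_to_tips ahead of it and the grasp point (between the pads) is the TCP (bot.tcp_to_tips is the distance from the TCP to the fingertips, in m); z points along the fingers, y is the line along which they close (so a half turn about z gives the same grasp; the last joint's range is limited). The gripper opens to 88 mm and grips with 3 to 60 N. Pads are 18 mm wide; open, the fingers measure 123 mm over their backs; the gripper's body (75 mm by 187 mm) begins 45 mm behind the grasp point.
Start: joints at [1.086, 0.313, 1.498, -0, 1.331, -0.223], TCP at [0.136, 0.507, 0.258] pointing down, gripper open.
Joint ranges: [-2.94, 2.94], [-0.97, 2.17], [0.19, 2.56], [-1.23, 4.37], [0.02, 3.11], [-2.88, 2.88]. Speed limits (rad/s): [2.39, 2.39, 3.01, 3.14, 3.14, 3.14].

### API

Orientations are given as a unit quaternion [x, y, z, w].
In Python, from bench import bot gives the robot as it stands. The module is installed in compiled form; this text tells all that it offers.
- The arm moves only by the tool drive_tool, never from a script. Its argument "deltas" is a list of rows, each a list of 6 numbers: the shift along the world's x, y, z in units of 100 mm (1.0 is 100 mm), then the turn, a rotation vector about the world's x, y, z in units of pi/4 rad (1.0 is pi/4 rad). A call has 1 to 10 rows; each row is the pose to reach, as a shift and turn from the pose commanded when the call began; what a row does not reach only later rows make up. A row lasts 1/10 s, in which the tool goes at most 50 mm and 8.59 degrees, less where a joint would pass 70% of its speed; a pose out of reach is approached as far as the arm can. A call with a number of a shift or a turn outside -1 to 1 is refused whole. A call with a gripper value outside its range is refused whole. "hand" is the opening, from -1 (shut) to 1 (fully open), set as the call begins (left out, the last holds). The fingers move at their own pace and stop on an object; "force" is the grip in N (left out, the last holds). Time passes only in rows, so rows that repeat a pose let the fingers close. It gives the time, the measured TCP pose, the force, the opening and the grip force at its end, in the units of the state.
- bot.observe(): the state, without advancing time (a new reading comes with each control period).
- bot.camera(name): name is "scene" or "top"; returns the picture (384x512x3 uint8, blue, green, red); there is no depth.
- bot.camera_model(name): a dict with "intrinsics" (3x3 intrinsics, pixels), "position" and "rotation" of the camera in the world. Camera axes: x right, y down, z forward; pixel columns grow to the right and rows downward; lengths in m; the calibration is good to about 2 mm. A picture is of the moment at which its call begins. camera_model takes no time and is no camera call.
- bot.finish_job(): hands the job in; it is judged then, once.
The state is a dict: "time_s": time; "joint_pos": joint angles; "dq": joint speeds; "tau": joint torques, N m; "tcp_pos": TCP position; "eef_rot": TCP orientation; "force": force on the tool from outside, world axes, zero at the start; "moment": the same for the moment, N m; "gripper_width": finger opening in m; "grasp_force": force on a finger pad.
Only numpy, scipy, OpenCV 4.12 (cv2) and the standard library are available. Lean on these libraries where they do the work, as an engineer would, in place of code of your own. Each camera call takes 0.05 s, during which the arm holds its last target. There are 200 camera calls.

## Working session

There is one attempt and no reset: what is moved stays moved. The work goes in short steps, Python scripts to look and compute and a tool call to move; the robot and the scene stay as the last step left them, time stands still between calls to the robot, and variables do not carry over. Pictures are saved under pics/ and viewed, at most 10 in all, crops included, and the job is handed in when it is done.

Besides the shell and the picture viewer there is one more tool, called in YAML: its name, and indented under it one key for each argument. drive_tool: Moves the arm, as the interface text tells. Its arguments: {"type":"object","properties":{"deltas":{"type":"array","items":{"type":"array","items":{"type":"number","minimum":-1,"maximum":1}}},"hand":{"type":"number"},"force":{"type":"number"}},"required":["deltas"]}

```bash
mkdir -p pics
python3 - <<'E'
from bench import bot
import cv2
for n in("scene","top"):
    im=bot.camera(n); cv2.imwrite(f"pics/{n}0.png",im)
    m=bot.camera_model(n); print(n,m)
print(bot.observe(),bot.tcp_to_tips)
E
```

```text
scene {'intrinsics': array([[463.38677516,   0.        , 252.84475647],
       [  0.        , 463.38677516, 192.02520357],
       [  0.        ,   0.        ,   1.        ]]), 'position': array([1.59513817, 0.38889908, 1.00603428]), 'rotation': array([ 0.53036899,  0.72701311, -0.35716649, -0.25018548])}
top {'intrinsics': array([[427.40953845,   0.        , 254.4866694 ],
       [  0.        , 427.40953845, 190.75780239],
       [  0.        ,   0.        ,   1.        ]]), 'position': array([0.42895987, 0.03104532, 1.35456143]), 'rotation': array([-0.69883697,  0.71401698, -0.03111771,  0.02895398])}
{'time_s': 0.1, 'joint_pos': array([ 1.08560075e+00,  3.13367504e-01,  1.49832266e+00, -5.03107716e-05,
        1.33098931e+00, -2.23390277e-01]), 'dq': array([-0.00128194, -0.00197574, -0.00056089,  0.00068634, -0.00040102,
        0.00024579]), 'tau': array([ 3.36874451e-03, -4.02818298e+01, -2.52643669e+01,  6.95238356e-02,
        3.43038363e-02, -9.20020966e-05]), 'tcp_pos': array([0.13581105, 0.50693505, 0.25724634]), 'eef_rot': array([ 1.30523168e-01,  9.91445110e-01, -5.18137178e-04, -1.65609304e-04]), 'force': array([ 0.05972123, -0.73471571, -0.05772079]), 'moment': array([-0.0370911 ,  0.03433639,  0.01091458]), 'grasp_force': 0.0, 'gripper_width': 0.08839448224271594} 0.019
```

View pics/scene0.png

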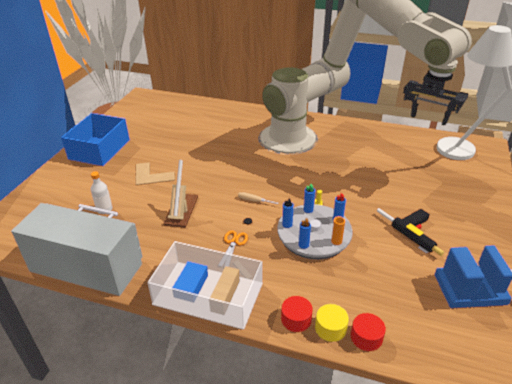

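View pics/top0.png

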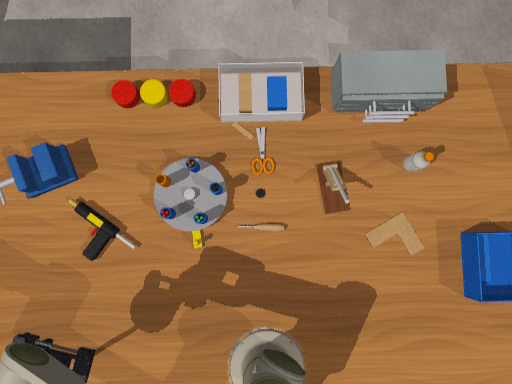

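The top view shows the carousel centred near (190,194), the pointer at (198,240), the orange cup near (162,181), and the rest and stick near (335,187). Next I'll measure these positions.

```bash
cat > h.py <<'E'
import numpy as np,cv2
from scipy.spatial.transform import Rotation as R
from bench import bot
M={n:bot.camera_model(n) for n in("scene","top")}
def ray(n,p):
    m=M[n];d=np.linalg.inv(m["intrinsics"])@[p[0],p[1],1]
    return np.array(m["position"]),R.from_quat(m["rotation"]).as_matrix()@d
def onz(n,p,z):
    o,d=ray(n,p);return o+d*(z-o[2])/d[2]
def proj(n,X):
    m=M[n];c=R.from_quat(m["rotation"]).as_matrix().T@(np.array(X)-m["position"]);q=m["intrinsics"]@c;return q[:2]/q[2]
def tri(p,q):
    a,d=ray("scene",p);b,e=ray("top",q);d/=np.linalg.norm(d);e/=np.linalg.norm(e)
    s=np.linalg.lstsq(np.c_[d,-e],b-a,rcond=None)[0];P=a+d*s[0];Q=b+e*s[1];return (P+Q)/2,np.linalg.norm(P-Q)
def blobs(im,lo,hi,box,amin=4):
    x0,y0,x1,y1=box;h=cv2.cvtColor(im[y0:y1,x0:x1],cv2.COLOR_BGR2HSV);k=cv2.inRange(h,lo,hi)
    n,l,s,c=cv2.connectedComponentsWithStats(k)
    return [(s[i,4],(s[i,:4]+[x0,y0,0,0]).tolist(),(c[i]+[x0,y0]).round(1).tolist()) for i in range(1,n) if s[i,4]>=amin]
E
python3 - <<'E'
from h import *
t=cv2.imread("pics/top0.png");s=cv2.imread("pics/scene0.png")
print("M top",M["top"]["position"])
print("yellow",blobs(t,(22,150,120),(35,255,255),(180,220,215,255)))
print("orange top",blobs(t,(5,170,120),(18,255,255),(150,170,180,195)))
print("orange scene",blobs(s,(5,170,120),(18,255,255),(325,210,352,250)))
g=blobs(t,(0,0,110),(180,45,255),(145,150,235,240),300);print("disc",g)
for a,b,c in g: print(onz("top",(b[0]+b[2]/2-.5,b[1]+b[3]/2-.5),.032))
a=t[145:255,140:240];b=t[150:220,310:365];c=s[150:232,150:215];d=s[175:260,270:360]
f=lambda i,w,h:cv2.resize(i,(w,h),interpolation=cv2.INTER_CUBIC)
cv2.imwrite("pics/c0.png",np.vstack([np.hstack([f(a,400,300),f(b,236,300),np.zeros((300,160,3),np.uint8)]),np.hstack([f(c,238,300),f(d,318,300),np.zeros((300,240,3),np.uint8)])]))
E
```

```text
M top [0.42895987 0.03104532 1.35456143]
yellow [(np.int32(146), [192, 230, 10, 19], [196.7, 238.9])]
orange top [(np.int32(120), [154, 173, 17, 14], [161.9, 180.0])]
orange scene [(np.int32(267), [332, 217, 13, 28], [337.8, 230.2])]
disc [(np.int32(2447), [154, 165, 73, 66], [191.0, 197.5])]
[0.5248755  0.22611978 0.032     ]
```

View pics/c0.png

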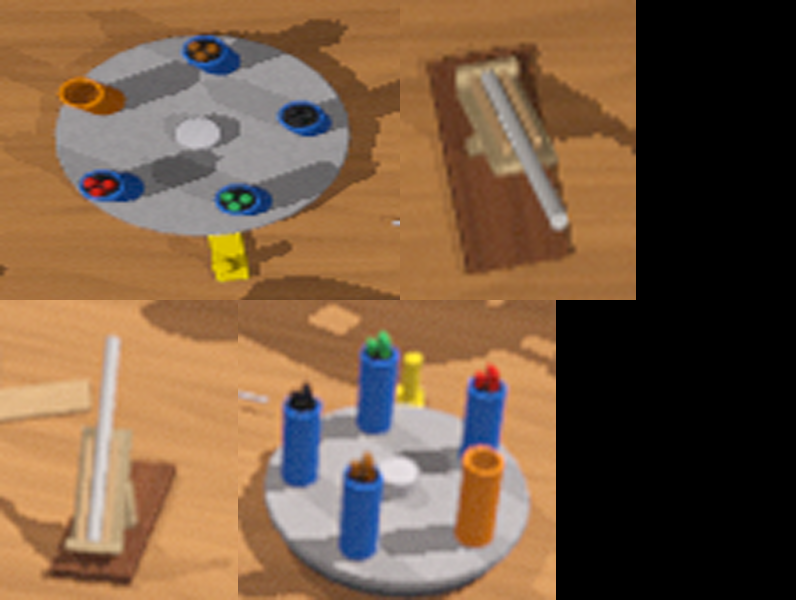

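Run:
```python
from h import *
C=onz("top",(190.8,194.5),.032);print("C",C)
O=onz("top",(161.2,179.8),.117);print("cup",O,np.linalg.norm((O-C)[:2]),tri((339.1,219.5),(161.2,179.8)))
for z,p in((.012,(198.1,247)),): 
    P=onz("top",p,z);print("ptr",P,np.linalg.norm((P-C)[:2]))
an=lambda v:np.degrees(np.arctan2(v[1],v[0]))
print("ang cup",an(O-C),"ptr",an(P-C), "spot",C+.085*(P-C)/np.linalg.norm((P-C)[:2]))
# blue cups from top at z~.133 content
for q in((204,50),(301,118),(243,200),(103,186)):
    X=onz("top",(140+q[0]/4,145+q[1]/2.727),.12);print(X,an(X-C),np.linalg.norm((X-C)[:2]))
T=onz("top",(347.3,201.6),.168);L=onz("top",(330.5,166.8),.034)
print("tri",tri((180.9,160.1),(347.3,201.6)),tri((176.2,215),(330.5,166.8)))
print("T",T,"L",L,np.linalg.norm(T-L),an(T-L),np.linalg.norm((T-L)[:2]))
# rest corners z=.012 top-panel
for q in((428,62),(535,46),(575,252),(466,271)):
    print(onz("top",(310+(q[0]-400)/4.29,150+q[1]/4.286),.012))
for n,p in(("bottle",(420,161)),("awl",(262,227)),("magnet",(261,193)),("gun",(100,230))):print(n,onz("top",p,.02))
```

```text
C [0.53415075 0.22355749 0.032     ]
cup [0.57215088 0.29691954 0.117     ] 0.08261961081880556 (array([0.57247803, 0.29916208, 0.11197307]), np.float64(0.0023413913669595304))
ptr [0.37114997 0.20519494 0.012     ] 0.16403181775514558
ang cup 62.616710263193156 ptr -173.5725490474336 spot [0.44968503 0.21404216 0.02163616]
[0.61821648 0.2093522  0.12      ] -9.591144991847507 0.08525747127505426
[0.54374947 0.13972475 0.12      ] -83.46816741290169 0.08438046550782874
[0.45762106 0.18270041 0.12      ] -151.90348130328277 0.0867530622048802
[0.47457678 0.28345502 0.12      ] 134.84482508149173 0.08447941702696875
tri (array([ 0.49430838, -0.23181137,  0.16235126]), np.float64(0.0011838710483020687)) (array([ 0.61104207, -0.21144679,  0.02990221]), np.float64(0.004231093915967135))
T [ 0.49420908 -0.23113216  0.168     ] L [ 0.61126214 -0.21270981  0.034     ] 0.17887649804342354 -171.05589020146763 0.11849388824863048
[ 0.62270033 -0.17274002  0.012     ]
[ 0.63296173 -0.25229079  0.012     ]
[ 0.47991759 -0.27567375  0.012     ]
[ 0.46772291 -0.19531588  0.012     ]
bottle [ 0.62562934 -0.49839904  0.02      ]
awl [0.42894777 0.0047996  0.02      ]
magnet [0.5351103  0.00548326 0.02      ]
gun [0.43052309 0.50825698 0.02      ]
```

drive_tool:
  deltas:
    - [0.22, -0.1, 0, 0, 0, -0.11]
    - [0.44, -0.21, 0, 0, 0, -0.23]
    - [0.66, -0.31, 0, 0, 0, -0.34]
    - [0.875, -0.416, 0, 0, 0, -0.456]
  hand: 0.4
  force: 5

```text
time_s: 0.5
tcp_pos: [0.2241, 0.465, 0.2574]
eef_rot: [0.307, 0.952, -0.0, -0.0]
force: [0.6, 0.9, -0.3]
gripper_width: 0.0621
grasp_force: 0.0
```

drive_tool:
  deltas:
    - [0.22, -0.1, 0, 0, 0, -0.11]
    - [0.44, -0.21, 0, 0, 0, -0.23]
    - [0.66, -0.31, 0, 0, 0, -0.34]
    - [0.875, -0.416, 0, 0, 0, -0.456]

```text
time_s: 0.9
tcp_pos: [0.3117, 0.4233, 0.2574]
eef_rot: [0.471, 0.882, -0.0, -0.0]
force: [0.0, 0.5, 0.4]
gripper_width: 0.0618
grasp_force: 0.0
```

drive_tool:
  deltas:
    - [0.22, -0.1, 0, 0, 0, -0.11]
    - [0.44, -0.21, 0, 0, 0, -0.23]
    - [0.66, -0.31, 0, 0, 0, -0.34]
    - [0.875, -0.416, 0, 0, 0, -0.456]

```text
time_s: 1.3
tcp_pos: [0.3992, 0.3817, 0.2574]
eef_rot: [0.621, 0.784, -0.0, -0.0]
force: [0.7, 0.7, 0.6]
gripper_width: 0.0617
grasp_force: 0.0
```

drive_tool:
  deltas:
    - [0.22, -0.1, 0, 0, 0, -0.11]
    - [0.44, -0.21, 0, 0, 0, -0.23]
    - [0.66, -0.31, 0, 0, 0, -0.34]
    - [0.875, -0.416, 0, 0, 0, -0.456]

```text
time_s: 1.7
tcp_pos: [0.4867, 0.3402, 0.2573]
eef_rot: [0.751, 0.661, -0.0, -0.0]
force: [0.1, -0.4, 0.1]
gripper_width: 0.062
grasp_force: 0.0
```

drive_tool:
  deltas:
    - [0.22, -0.1, 0, 0, 0, -0.11]
    - [0.44, -0.21, 0, 0, 0, -0.23]
    - [0.66, -0.31, 0, 0, 0, -0.34]
    - [0.875, -0.416, 0, 0, 0, -0.456]
    - [0.875, -0.416, 0, 0, 0, -0.456]

```text
time_s: 2.2
tcp_pos: [0.5751, 0.2975, 0.2565]
eef_rot: [0.856, 0.516, -0.001, 0.0]
force: [-0.5, 0.9, 0.2]
gripper_width: 0.0615
grasp_force: 0.0
```

drive_tool:
  deltas:
    - [0, 0, -0.25, 0, 0, 0]
    - [0, 0, -0.5, 0, 0, 0]
    - [0, 0, -0.75, 0, 0, 0]
    - [0, 0, -0.95, 0, 0, 0]

```text
time_s: 2.6
tcp_pos: [0.5722, 0.2995, 0.1611]
eef_rot: [0.855, 0.519, -0.001, -0.0]
force: [-0.3, -0.5, 0.1]
gripper_width: 0.0616
grasp_force: 0.0
```

drive_tool:
  deltas:
    - [0, 0, -0.2, 0, 0, 0]
    - [0, 0, -0.4, 0, 0, 0]
    - [0, 0, -0.57, 0, 0, 0]
    - [0, 0, -0.57, 0, 0, 0]

```text
time_s: 3.0
tcp_pos: [0.5716, 0.2992, 0.1033]
eef_rot: [0.855, 0.519, -0.002, -0.001]
force: [-0.3, 0.5, 0.2]
gripper_width: 0.0617
grasp_force: 0.0
```

drive_tool:
  deltas:
    - [0, 0, 0, 0, 0, 0]
    - [0, 0, 0, 0, 0, 0]
    - [0, 0, 0, 0, 0, 0]
    - [0, 0, 0, 0, 0, 0]
  hand: 0

```text
time_s: 3.4
tcp_pos: [0.5735, 0.2992, 0.1064]
eef_rot: [0.855, 0.518, 0.0, 0.0]
force: [-0.2, -0.2, -0.4]
gripper_width: 0.044
grasp_force: 0.0
```

Run:
```python
from h import *
t=bot.camera("top");s=bot.camera("scene")
print(bot.observe()["tcp_pos"],bot.observe()["gripper_width"])
f=lambda i,w,h:cv2.resize(i,(w,h),interpolation=cv2.INTER_CUBIC)
cv2.imwrite("pics/c1.png",np.hstack([f(t[130:255,120:245],400,400),f(s[160:260,270:370],400,400)]))
# arc increments in move units
C=np.array([.5342,.2236]);a0=np.radians(62.5)
p=lambda a:C+.085*np.array([np.cos(a),np.sin(a)])
for c in range(4):
  r=[]
  for k in range(1,9):
    a=a0+np.radians(31*c); b=a+np.radians(31*k/8); d=(p(b)-p(a))*10
    r.append([round(d[0],3),round(d[1],3),0,0,0,round(31*k/8/45,3)])
  print(r)
```

```text
[0.5734627  0.29916375 0.10604708] 0.04391549734142572
[[np.float64(-0.052), np.float64(0.025), 0, 0, 0, 0.086], [np.float64(-0.105), np.float64(0.046), 0, 0, 0, 0.172], [np.float64(-0.16), np.float64(0.064), 0, 0, 0, 0.258], [np.float64(-0.216), np.float64(0.077), 0, 0, 0, 0.344], [np.float64(-0.272), np.float64(0.088), 0, 0, 0, 0.431], [np.float64(-0.329), np.float64(0.094), 0, 0, 0, 0.517], [np.float64(-0.387), np.float64(0.096), 0, 0, 0, 0.603], [np.float64(-0.444), np.float64(0.094), 0, 0, 0, 0.689]]
[[np.float64(-0.057), np.float64(-0.005), 0, 0, 0, 0.086], [np.float64(-0.114), np.float64(-0.015), 0, 0, 0, 0.172], [np.float64(-0.17), np.float64(-0.028), 0, 0, 0, 0.258], [np.float64(-0.225), np.float64(-0.045), 0, 0, 0, 0.344], [np.float64(-0.279), np.float64(-0.065), 0, 0, 0, 0.431], [np.float64(-0.331), np.float64(-0.089), 0, 0, 0, 0.517], [np.float64(-0.381), np.float64(-0.117), 0, 0, 0, 0.603], [np.float64(-0.43), np.float64(-0.148), 0, 0, 0, 0.689]]
[[np.float64(-0.046), np.float64(-0.034), 0, 0, 0, 0.086], [np.float64(-0.09), np.float64(-0.071), 0, 0, 0, 0.172], [np.float64(-0.131), np.float64(-0.111), 0, 0, 0, 0.258], [np.float64(-0.17), np.float64(-0.154), 0, 0, 0, 0.344], [np.float64(-0.205), np.float64(-0.199), 0, 0, 0, 0.431], [np.float64(-0.237), np.float64(-0.247), 0, 0, 0, 0.517], [np.float64(-0.266), np.float64(-0.297), 0, 0, 0, 0.603], [np.float64(-0.292), np.float64(-0.348), 0, 0, 0, 0.689]]
[[np.float64(-0.022), np.float64(-0.053), 0, 0, 0, 0.086], [np.float64(-0.04), np.float64(-0.108), 0, 0, 0, 0.172], [np.float64(-0.055), np.float64(-0.163), 0, 0, 0, 0.258], [np.float64(-0.066), np.float64(-0.22), 0, 0, 0, 0.344], [np.float64(-0.073), np.float64(-0.277), 0, 0, 0, 0.431], [np.float64(-0.076), np.float64(-0.334), 0, 0, 0, 0.517], [np.float64(-0.076), np.float64(-0.391), 0, 0, 0, 0.603], [np.float64(-0.071), np.float64(-0.449), 0, 0, 0, 0.689]]
```

View pics/c1.png

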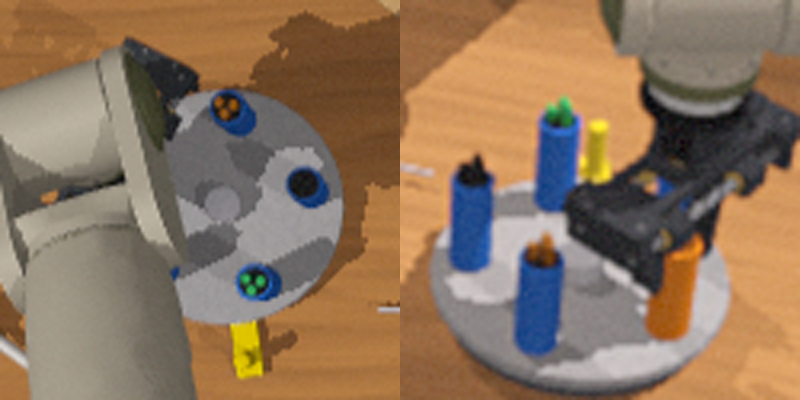

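The fingers straddle the orange cup (right panel, about (675,285)). Next I'll sweep it round the arc.

drive_tool:
  deltas:
    - [-0.052, 0.025, 0, 0, 0, 0.086]
    - [-0.105, 0.046, 0, 0, 0, 0.172]
    - [-0.16, 0.064, 0, 0, 0, 0.258]
    - [-0.216, 0.077, 0, 0, 0, 0.344]
    - [-0.272, 0.088, 0, 0, 0, 0.431]
    - [-0.329, 0.094, 0, 0, 0, 0.517]
    - [-0.387, 0.096, 0, 0, 0, 0.603]
    - [-0.444, 0.094, 0, 0, 0, 0.689]

```text
time_s: 4.3
tcp_pos: [0.529, 0.3084, 0.1059]
eef_rot: [0.685, 0.729, 0.0, 0.0]
force: [1.7, -1.1, 1.5]
gripper_width: 0.0441
grasp_force: 0.5
```

drive_tool:
  deltas:
    - [-0.057, -0.005, 0, 0, 0, 0.086]
    - [-0.114, -0.015, 0, 0, 0, 0.172]
    - [-0.17, -0.028, 0, 0, 0, 0.258]
    - [-0.225, -0.045, 0, 0, 0, 0.344]
    - [-0.279, -0.065, 0, 0, 0, 0.431]
    - [-0.331, -0.089, 0, 0, 0, 0.517]
    - [-0.381, -0.117, 0, 0, 0, 0.603]
    - [-0.43, -0.148, 0, 0, 0, 0.689]

```text
time_s: 5.1
tcp_pos: [0.4861, 0.2936, 0.106]
eef_rot: [0.465, 0.885, 0.0, 0.0]
force: [1.4, -0.2, 1.3]
gripper_width: 0.0442
grasp_force: 0.5
```

drive_tool:
  deltas:
    - [-0.046, -0.034, 0, 0, 0, 0.086]
    - [-0.09, -0.071, 0, 0, 0, 0.172]
    - [-0.131, -0.111, 0, 0, 0, 0.258]
    - [-0.17, -0.154, 0, 0, 0, 0.344]
    - [-0.205, -0.199, 0, 0, 0, 0.431]
    - [-0.237, -0.247, 0, 0, 0, 0.517]
    - [-0.266, -0.297, 0, 0, 0, 0.603]
    - [-0.292, -0.348, 0, 0, 0, 0.689]

```text
time_s: 5.9
tcp_pos: [0.457, 0.2588, 0.1061]
eef_rot: [0.212, 0.977, 0.0, 0.001]
force: [1.3, 0.1, -0.2]
gripper_width: 0.0443
grasp_force: 0.5
```

drive_tool:
  deltas:
    - [-0.022, -0.053, 0, 0, 0, 0.086]
    - [-0.04, -0.108, 0, 0, 0, 0.172]
    - [-0.055, -0.163, 0, 0, 0, 0.258]
    - [-0.066, -0.22, 0, 0, 0, 0.344]
    - [-0.073, -0.277, 0, 0, 0, 0.431]
    - [-0.076, -0.334, 0, 0, 0, 0.517]
    - [-0.076, -0.391, 0, 0, 0, 0.603]
    - [-0.071, -0.449, 0, 0, 0, 0.689]
    - [-0.071, -0.449, 0, 0, 0, 0.689]

```text
time_s: 6.8
tcp_pos: [0.4499, 0.2136, 0.106]
eef_rot: [-0.056, 0.998, -0.0, 0.0]
force: [-0.4, -0.3, 0.3]
gripper_width: 0.0446
grasp_force: 0.0
```

drive_tool:
  deltas:
    - [0, 0, 0, 0, 0, 0]
    - [0, 0, 0, 0, 0, 0]
    - [0, 0, 0, 0, 0, 0]
    - [0, 0, 0, 0, 0, 0]
    - [0, 0, 0, 0, 0, 0]
  hand: -0.4

```text
time_s: 7.3
tcp_pos: [0.4495, 0.2142, 0.1058]
eef_rot: [-0.056, 0.998, 0.0, -0.0]
force: [-3.4, 1.7, 1.9]
gripper_width: 0.0326
grasp_force: 5.0
```

drive_tool:
  deltas:
    - [0, 0, 0, 0, 0, 0]
    - [0, 0, 0, 0, 0, 0]
    - [0, 0, 0, 0, 0, 0]
    - [0, 0, 0, 0, 0, 0]
  hand: 0.4

```text
time_s: 7.7
tcp_pos: [0.4498, 0.2139, 0.1057]
eef_rot: [-0.056, 0.998, -0.0, 0.0]
force: [-0.2, -0.6, 0.1]
gripper_width: 0.0607
grasp_force: 0.0
```

drive_tool:
  deltas:
    - [0, 0, 0.25, 0, 0, 0]
    - [0, 0, 0.5, 0, 0, 0]
    - [0, 0, 0.75, 0, 0, 0]
    - [0, 0, 1, 0, 0, 0]

```text
time_s: 8.1
tcp_pos: [0.4496, 0.2139, 0.2067]
eef_rot: [-0.056, 0.998, -0.0, -0.0]
force: [0.1, -0.0, -0.1]
gripper_width: 0.0618
grasp_force: 0.0
```

drive_tool:
  deltas:
    - [0, -0.15, 0.25, 0, 0, 0]
    - [0, -0.4, 0.5, 0, 0, 0]
    - [0, -0.7, 0.75, 0, 0, 0]
    - [0, -1, 0.9, 0, 0, 0]

```text
time_s: 8.5
tcp_pos: [0.4498, 0.113, 0.2975]
eef_rot: [-0.056, 0.998, -0.0, 0.001]
force: [-0.6, -0.3, -0.6]
gripper_width: 0.0617
grasp_force: 0.0
```

drive_tool:
  deltas:
    - [0, -0.2, 0, 0, 0, 0.02]
    - [0, -0.4, 0, 0, 0, 0.04]
    - [0, -0.6, 0, 0, 0, 0.053]
    - [0.02, -0.875, 0, 0, 0, 0.053]
  hand: 1

```text
time_s: 8.9
tcp_pos: [0.4515, 0.026, 0.2958]
eef_rot: [-0.077, 0.997, -0.0, 0.0]
force: [-0.8, -0.2, 0.1]
gripper_width: 0.0876
grasp_force: 0.0
```

drive_tool:
  deltas:
    - [0, -0.2, 0, 0.011, -0.073, 0]
    - [0, -0.4, 0, 0.023, -0.146, 0]
    - [0, -0.6, 0, 0.034, -0.22, 0]
    - [0.02, -0.875, 0, 0.0453, -0.293, 0]

```text
time_s: 9.3
tcp_pos: [0.4535, -0.0614, 0.2959]
eef_rot: [-0.077, 0.99, 0.009, 0.117]
force: [0.7, 0.3, -0.0]
gripper_width: 0.0883
grasp_force: 0.0
```

drive_tool:
  deltas:
    - [0, -0.2, 0, 0.011, -0.073, 0]
    - [0, -0.4, 0, 0.023, -0.146, 0]
    - [0, -0.6, 0, 0.034, -0.22, 0]
    - [0.02, -0.875, 0, 0.0453, -0.293, 0]

```text
time_s: 9.7
tcp_pos: [0.4555, -0.149, 0.296]
eef_rot: [-0.075, 0.97, 0.017, 0.231]
force: [0.6, 0.5, -0.0]
gripper_width: 0.0882
grasp_force: 0.0
```

drive_tool:
  deltas:
    - [0, -0.2, 0, 0.011, -0.073, 0]
    - [0, -0.4, 0, 0.023, -0.146, 0]
    - [0, -0.6, 0, 0.034, -0.22, 0]
    - [0.02, -0.875, 0, 0.0453, -0.293, 0]
    - [0.02, -0.875, 0, 0.0453, -0.293, 0]

```text
time_s: 10.2
tcp_pos: [0.476, -0.2253, 0.315]
eef_rot: [-0.057, 0.943, 0.024, 0.327]
force: [-0.2, 0.4, 0.1]
gripper_width: 0.0883
grasp_force: 0.0
```

Run:
```python
from h import *
t=bot.camera("top");s=bot.camera("scene");o=bot.observe()
print(o["tcp_pos"],o["joint_pos"]); m=R.from_quat(o["eef_rot"]).as_matrix();print(m)
f=lambda i,w,h:cv2.resize(i,(w,h),interpolation=cv2.INTER_CUBIC)
cv2.imwrite("pics/c2.png",np.hstack([f(t[140:270,130:260],390,390),f(s[120:250,140:270],390,390)]))
print("orange",b:=blobs(t,(5,170,100),(18,255,255),(150,170,235,240)))
C=np.array([.5342,.2236]);print("spot px top",proj("top",[.4497,.2140,.117]))
```

```text
[ 0.475296   -0.22307487  0.31382772] [-0.91059069  0.05756525  1.78826425  0.67043009  1.03550381 -2.8798263 ]
[[-0.78160025 -0.12592482  0.61093698]
 [-0.09373326  0.99200058  0.08455137]
 [-0.61669695  0.00882026 -0.78715124]]
orange [(np.int32(6), [156, 203, 3, 2], [157.0, 203.5]), (np.int32(7), [160, 202, 3, 3], [161.0, 203.3]), (np.int32(5), [158, 206, 2, 3], [158.6, 206.8]), (np.int32(128), [185, 216, 15, 11], [191.7, 220.8]), (np.int32(4), [219, 217, 3, 4], [220.0, 218.5])]
spot px top [190.0651215 221.3436872]
```

View pics/c2.png

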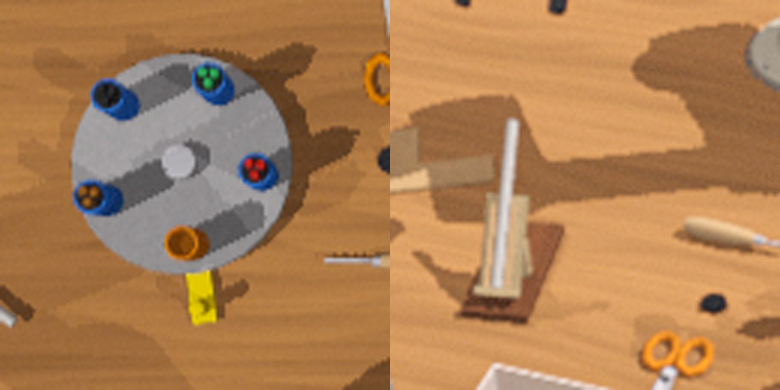

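Joint 6 has reached its limit, so I'll flip the tool half a turn about its own axis.

drive_tool:
  deltas:
    - [0, 0, 0, 0.1, 0.014, -0.131]
    - [0, 0, 0, 0.204, 0.028, -0.262]
    - [0, 0, 0, 0.305, 0.042, -0.393]
    - [0, 0, 0, 0.407, 0.056, -0.525]
    - [0, 0, 0, 0.509, 0.07, -0.656]
    - [0, 0, 0, 0.611, 0.085, -0.787]

```text
time_s: 10.9
tcp_pos: [0.4753, -0.2222, 0.3139]
eef_rot: [0.309, 0.893, 0.148, 0.29]
force: [-0.7, 0.4, 0.8]
gripper_width: 0.0886
grasp_force: 0.0
```

drive_tool:
  deltas:
    - [0, 0, 0, 0.1, 0.014, -0.131]
    - [0, 0, 0, 0.204, 0.028, -0.262]
    - [0, 0, 0, 0.305, 0.042, -0.393]
    - [0, 0, 0, 0.407, 0.056, -0.525]
    - [0, 0, 0, 0.509, 0.07, -0.656]
    - [0, 0, 0, 0.611, 0.085, -0.787]

```text
time_s: 11.5
tcp_pos: [0.4753, -0.2221, 0.3138]
eef_rot: [0.628, 0.707, 0.247, 0.211]
force: [0.2, 0.2, -0.3]
gripper_width: 0.0881
grasp_force: 0.0
```

drive_tool:
  deltas:
    - [0, 0, 0, 0.1, 0.014, -0.131]
    - [0, 0, 0, 0.204, 0.028, -0.262]
    - [0, 0, 0, 0.305, 0.042, -0.393]
    - [0, 0, 0, 0.407, 0.056, -0.525]
    - [0, 0, 0, 0.509, 0.07, -0.656]
    - [0, 0, 0, 0.611, 0.085, -0.787]

```text
time_s: 12.1
tcp_pos: [0.4753, -0.2221, 0.3139]
eef_rot: [0.851, 0.413, 0.309, 0.1]
force: [0.1, -1.4, 0.8]
gripper_width: 0.0883
grasp_force: 0.0
```

drive_tool:
  deltas:
    - [0, 0, 0, 0.1, 0.014, -0.131]
    - [0, 0, 0, 0.204, 0.028, -0.262]
    - [0, 0, 0, 0.305, 0.042, -0.393]
    - [0, 0, 0, 0.407, 0.056, -0.525]
    - [0, 0, 0, 0.509, 0.07, -0.656]
    - [0, 0, 0, 0.611, 0.085, -0.787]
    - [0, 0, 0, 0.611, 0.085, -0.787]
    - [0, 0, 0, 0.611, 0.085, -0.787]

```text
time_s: 12.9
tcp_pos: [0.4755, -0.2226, 0.3141]
eef_rot: [0.944, 0.06, 0.325, -0.025]
force: [-0.7, 1.0, 0.4]
gripper_width: 0.088
grasp_force: 0.0
```

```bash
cat >> h.py <<'E'
def goal(p,zax,yax):
    """shift/turn (move units) from the present pose to p with tool z, y"""
    o=bot.observe();z=np.array(zax,float);z/=np.linalg.norm(z);y=np.array(yax,float);y-=y@z*z;y/=np.linalg.norm(y)
    D=R.from_matrix(np.c_[np.cross(y,z),y,z]);r=(D*R.from_quat(o["eef_rot"]).inv()).as_rotvec()/(np.pi/4)
    return ((np.array(p)-o["tcp_pos"])*10).round(3),r.round(3)
a=np.radians(-171.2);U=np.array([np.sin(np.radians(40))*np.cos(a),np.sin(np.radians(40))*np.sin(a),np.cos(np.radians(40))])
Y=np.array([np.sin(a),-np.cos(a),0])
E
python3 - <<'E'
from h import *
o=bot.observe();print(o["tcp_pos"],o["joint_pos"],R.from_quat(o["eef_rot"]).as_matrix(),Y)
T=np.array([.4942,-.2311,.168])
print(goal(T+.055*U,-U,-Y if R.from_quat(o["eef_rot"]).as_matrix()[1,1]*Y[1]<0 else Y))
E
```

```text
[ 0.47546737 -0.22264428  0.31410317] [-0.90958733  0.05813756  1.78631876  0.66859878  1.03845389  0.26013326] [[ 0.78204998  0.13042321  0.6094158 ]
 [ 0.09792471 -0.99142629  0.08651397]
 [ 0.61547427 -0.00798139 -0.78811656]] [-0.15298584  0.98822838  0.        ]
(array([-0.162, -0.139, -1.04 ]), array([-0.004, -0.046,  0.029]))
```

drive_tool:
  deltas:
    - [-0.05, -0.04, -0.2, 0, -0.01, 0.01]
    - [-0.1, -0.08, -0.45, 0, -0.02, 0.02]
    - [-0.16, -0.139, -0.7, -0.004, -0.046, 0.029]
    - [-0.162, -0.139, -0.95, -0.004, -0.046, 0.029]
    - [-0.162, -0.139, -1, -0.004, -0.046, 0.029]
    - [-0.162, -0.139, -1, -0.004, -0.046, 0.029]

```text
time_s: 13.5
tcp_pos: [0.4595, -0.237, 0.2143]
eef_rot: [0.937, 0.071, 0.341, -0.027]
force: [1.0, 0.6, -0.2]
gripper_width: 0.0884
grasp_force: 0.0
```

Run:
```python
from h import *
o=bot.observe();print(o["tcp_pos"],o["joint_pos"])
T=np.array([.4942,-.2311,.168])
print(goal(T-.035*U,-U,-Y))
t=bot.camera("top");s=bot.camera("scene")
f=lambda i,w,h:cv2.resize(i,(w,h),interpolation=cv2.INTER_CUBIC)
cv2.imwrite("pics/c3.png",np.hstack([f(t[150:250,300:400],400,400),f(s[130:230,130:230],400,400)]))
```

```text
[ 0.45949324 -0.23704727  0.21429285] [-0.9802228   0.17053302  1.96053121  0.85759583  0.87963929 -0.08458191]
(array([ 0.569,  0.094, -0.731]), array([-0.002,  0.   ,  0.003]))
```

View pics/c3.png

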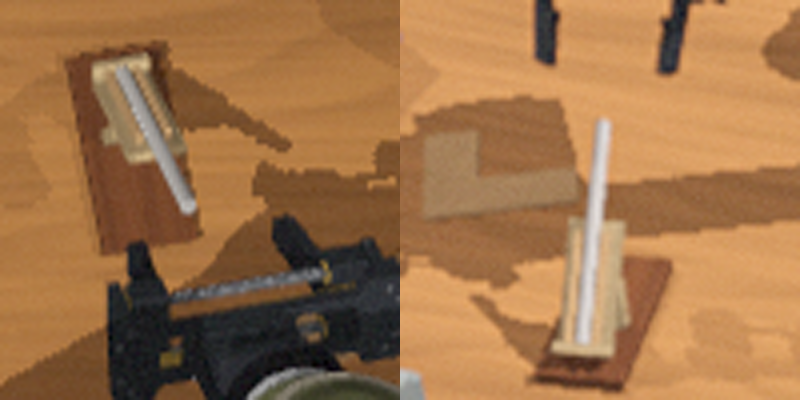

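Both views show the open fingers centred on the line of the stick. I'll slide down along the stick and grip it.

drive_tool:
  deltas:
    - [0.14, 0.023, -0.18, 0, 0, 0]
    - [0.28, 0.047, -0.36, 0, 0, 0]
    - [0.42, 0.07, -0.54, 0, 0, 0]
    - [0.52, 0.085, -0.67, 0, 0, 0]
    - [0.569, 0.094, -0.731, 0, 0, 0]
    - [0.569, 0.094, -0.731, 0, 0, 0]

```text
time_s: 14.2
tcp_pos: [0.5168, -0.2277, 0.1415]
eef_rot: [0.937, 0.071, 0.342, -0.027]
force: [0.1, -0.8, 0.9]
gripper_width: 0.088
grasp_force: 0.0
```

drive_tool:
  deltas:
    - [0, 0, 0, 0, 0, 0]
    - [0, 0, 0, 0, 0, 0]
    - [0, 0, 0, 0, 0, 0]
    - [0, 0, 0, 0, 0, 0]
    - [0, 0, 0, 0, 0, 0]
    - [0, 0, 0, 0, 0, 0]
    - [0, 0, 0, 0, 0, 0]
    - [0, 0, 0, 0, 0, 0]
  hand: -1
  force: 15

```text
time_s: 15.0
tcp_pos: [0.5163, -0.2279, 0.1412]
eef_rot: [0.937, 0.07, 0.341, -0.027]
force: [1.1, 0.6, -0.2]
gripper_width: 0.0265
grasp_force: 0.0
```

drive_tool:
  deltas:
    - [0, 0, 0, 0, 0, 0]
    - [0, 0, 0, 0, 0, 0]
    - [0, 0, 0, 0, 0, 0]
    - [0, 0, 0, 0, 0, 0]
    - [0, 0, 0, 0, 0, 0]

```text
time_s: 15.5
tcp_pos: [0.5163, -0.2279, 0.1412]
eef_rot: [0.937, 0.07, 0.341, -0.027]
force: [0.9, -0.3, 0.1]
gripper_width: 0.0112
grasp_force: 15.0
```

drive_tool:
  deltas:
    - [-0.06, -0.01, 0.08, 0, 0, 0]
    - [-0.13, -0.02, 0.15, 0, 0, 0]
    - [-0.25, -0.04, 0.31, 0, 0, 0]
    - [-0.38, -0.06, 0.46, 0, 0, 0]
    - [-0.51, -0.08, 0.61, 0, 0, 0]
    - [-0.64, -0.1, 0.77, 0, 0, 0]

```text
time_s: 16.1
tcp_pos: [0.4512, -0.2379, 0.2193]
eef_rot: [0.937, 0.07, 0.341, -0.026]
force: [-0.2, 0.8, -0.5]
gripper_width: 0.0118
grasp_force: 15.0
```

drive_tool:
  deltas:
    - [-0.13, -0.02, 0.15, 0, 0, 0]
    - [-0.25, -0.04, 0.31, 0, 0, 0]
    - [-0.3, -0.05, 0.5, 0, 0, 0]
    - [-0.35, -0.06, 0.75, 0, 0, 0]
    - [-0.35, -0.06, 0.95, 0, 0, 0]
    - [-0.35, -0.06, 0.95, 0, 0, 0]

```text
time_s: 16.7
tcp_pos: [0.4171, -0.2445, 0.3158]
eef_rot: [0.937, 0.071, 0.342, -0.024]
force: [0.3, 0.7, -0.9]
gripper_width: 0.0117
grasp_force: 15.0
```

Run:
```python
from h import *
o=bot.observe();print(o["tcp_pos"],o["joint_pos"],o["gripper_width"],o["grasp_force"])
print(goal([.4497,.214,.37],[0,0,-1],-Y))
t=bot.camera("top");s=bot.camera("scene")
print("cup",onz("top",(192,221),.117),onz("top",(191.7,220.8),.11))
f=lambda i,w,h:cv2.resize(i,(w,h),interpolation=cv2.INTER_CUBIC)
cv2.imwrite("pics/c4.png",np.hstack([f(t[150:250,300:400],400,400),f(s[70:230,110:270],400,400)]))
```

```text
[ 0.4170721  -0.2444635   0.31577477] [-1.08687322 -0.02046454  1.8766713   0.7343625   1.13666768  0.06363791] 0.011658049447151467 14.996913936920464
(array([0.326, 4.585, 0.542]), array([-0.131,  0.882,  0.004]))
cup [0.4505697  0.20840709 0.117     ] [0.45129015 0.21027575 0.11      ]
```

View pics/c4.png

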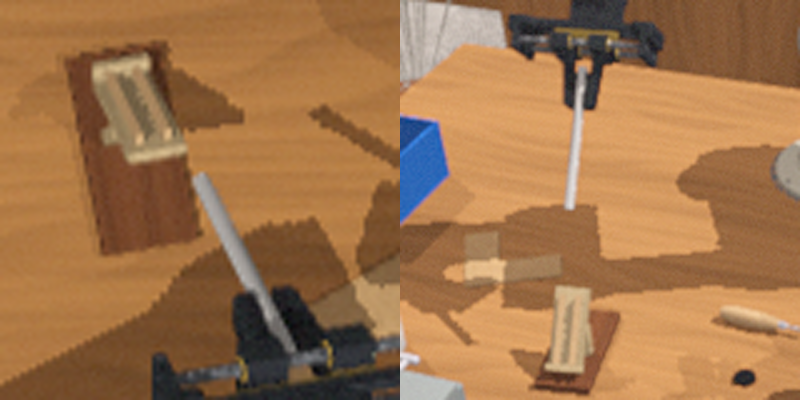

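The stick is held in line with the fingers and clear of the rest. I'll carry it over, turning it upright on the way.

drive_tool:
  deltas:
    - [0.015, 0.22, 0.05, -0.006, 0.044, 0]
    - [0.03, 0.45, 0.05, -0.013, 0.088, 0]
    - [0.05, 0.68, 0.05, -0.02, 0.132, 0]
    - [0.065, 0.915, 0.05, -0.026, 0.176, 0.001]

```text
time_s: 17.2
tcp_pos: [0.4234, -0.1513, 0.3168]
eef_rot: [0.959, 0.072, 0.274, -0.023]
force: [0.5, -0.5, -0.6]
gripper_width: 0.0114
grasp_force: 15.0
```

drive_tool:
  deltas:
    - [0.015, 0.22, 0.05, -0.006, 0.044, 0]
    - [0.03, 0.45, 0.05, -0.013, 0.088, 0]
    - [0.05, 0.68, 0.05, -0.02, 0.132, 0]
    - [0.065, 0.915, 0.05, -0.026, 0.176, 0.001]

```text
time_s: 17.6
tcp_pos: [0.4299, -0.0598, 0.3218]
eef_rot: [0.976, 0.073, 0.206, -0.018]
force: [-0.9, 0.3, 0.9]
gripper_width: 0.0115
grasp_force: 15.0
```

drive_tool:
  deltas:
    - [0.015, 0.22, 0.05, -0.006, 0.044, 0]
    - [0.03, 0.45, 0.05, -0.013, 0.088, 0]
    - [0.05, 0.68, 0.05, -0.02, 0.132, 0]
    - [0.065, 0.915, 0.05, -0.026, 0.176, 0.001]

```text
time_s: 18.0
tcp_pos: [0.4364, 0.0317, 0.3268]
eef_rot: [0.988, 0.075, 0.137, -0.013]
force: [0.9, -0.4, -0.2]
gripper_width: 0.0116
grasp_force: 15.0
```

drive_tool:
  deltas:
    - [0.015, 0.22, 0.05, -0.006, 0.044, 0]
    - [0.03, 0.45, 0.05, -0.013, 0.088, 0]
    - [0.05, 0.68, 0.05, -0.02, 0.132, 0]
    - [0.065, 0.915, 0.05, -0.026, 0.176, 0.001]

```text
time_s: 18.4
tcp_pos: [0.4429, 0.1231, 0.3317]
eef_rot: [0.995, 0.076, 0.068, -0.007]
force: [0.1, 0.2, -1.1]
gripper_width: 0.0116
grasp_force: 15.0
```

drive_tool:
  deltas:
    - [0.015, 0.22, 0.05, -0.006, 0.044, 0]
    - [0.03, 0.45, 0.05, -0.013, 0.088, 0]
    - [0.05, 0.68, 0.05, -0.02, 0.132, 0]
    - [0.065, 0.8, 0.05, -0.026, 0.176, 0.001]
    - [0.065, 0.915, 0.05, -0.026, 0.176, 0.001]
    - [0.065, 0.915, 0.05, -0.026, 0.176, 0.001]
    - [0.065, 0.915, 0.05, -0.026, 0.176, 0.001]

```text
time_s: 19.1
tcp_pos: [0.4496, 0.2133, 0.3377]
eef_rot: [0.997, 0.076, -0.0, -0.002]
force: [0.2, -0.2, -0.4]
gripper_width: 0.0114
grasp_force: 15.0
```

Run:
```python
from h import *
o=bot.observe();print(o["tcp_pos"],o["joint_pos"],o["gripper_width"],o["grasp_force"])
print(goal([.4497,.214,.25],[0,0,-1],-Y))
t=bot.camera("top");s=bot.camera("scene");cv2.imwrite("pics/t5.png",t);cv2.imwrite("pics/s5.png",s)
f=lambda i,w,h:cv2.resize(i,(w,h),interpolation=cv2.INTER_CUBIC)
cv2.imwrite("pics/c5.png",np.hstack([f(t[180:260,150:230],400,400),f(s[100:260,260:420],400,400)]))
for n in("top","scene"): print(n,"cup model rim",proj(n,[.4497,.214,.117]),"stick bottom",proj(n,o["tcp_pos"]-[0,0,.145]))
```

```text
[0.44957671 0.21330567 0.33774884] [0.20485355 0.2049747  1.42994619 0.00477682 1.50645745 1.62344252] 0.011447087620730115 14.99662492889911
(array([ 0.001,  0.007, -0.877]), array([-0.006, -0.001,  0.002]))
top cup model rim [190.0651215 221.3436872] stick bottom [186.18519465 221.00363386]
scene cup model rim [318.51420505 187.90195265] stick bottom [320.12049746 168.01413858]
```

View pics/c5.png

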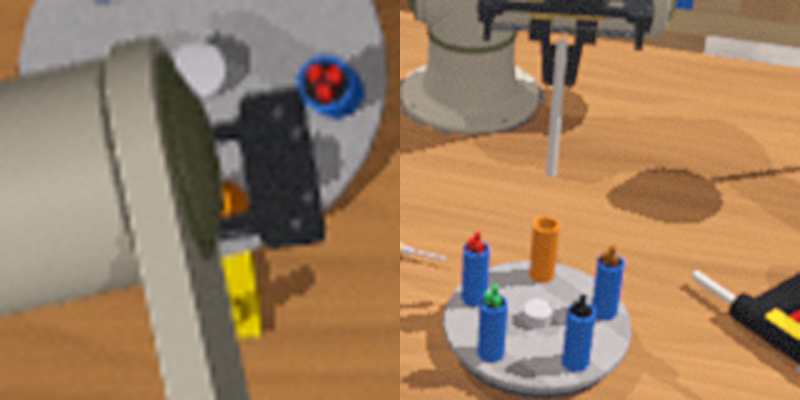

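In the scene view the stick's lower end is at (320,169) and the cup mouth at (318,189), both within 2 px of prediction. I'll lower it into the cup.

drive_tool:
  deltas:
    - [0, 0.0, -0.2, 0, 0, 0]
    - [0, 0, -0.4, 0, 0, 0]
    - [0, 0, -0.55, 0, 0, 0]
    - [0, 0, -0.65, 0, 0, 0]
    - [0, 0, -0.75, 0, 0, 0]
    - [0, 0, -0.85, 0, 0, 0]
    - [0, 0, -0.95, 0, 0, 0]
    - [0, 0, -0.95, 0, 0, 0]

```text
time_s: 20.0
tcp_pos: [0.4495, 0.2135, 0.242]
eef_rot: [0.997, 0.076, -0.001, -0.002]
force: [-0.4, 0.3, -0.4]
gripper_width: 0.0114
grasp_force: 15.0
```

Run:
```python
from h import *
o=bot.observe();print(o["tcp_pos"],o["force"],o["gripper_width"],o["grasp_force"])
s=bot.camera("scene")
print("orange",blobs(s,(5,150,100),(18,255,255),(300,170,335,225)))
f=lambda i,w,h:cv2.resize(i,(w,h),interpolation=cv2.INTER_CUBIC)
cv2.imwrite("pics/c6.png",f(s[130:230,270:370],500,500))
```

```text
[0.44945243 0.21345422 0.24202509] [-0.44387904  0.33189727 -0.39326545] 0.011414767568801823 14.996669227257371
orange [(np.int32(250), [311, 186, 14, 27], [317.2, 199.6])]
```

View pics/c6.png

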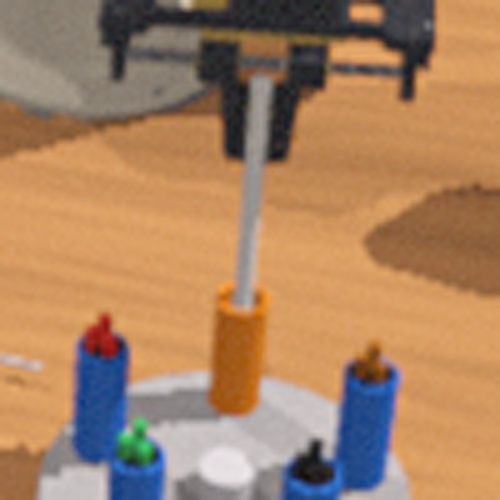

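The stick has entered the cup mouth, with no contact force. I'll lower it the rest of the way.

drive_tool:
  deltas:
    - [0, 0, -0.1, 0, 0, 0]
    - [0, 0, -0.2, 0, 0, 0]
    - [0, 0, -0.3, 0, 0, 0]
    - [0, 0, -0.4, 0, 0, 0]
    - [0, 0, -0.48, 0, 0, 0]
    - [0, 0, -0.53, 0, 0, 0]
    - [0, 0, -0.56, 0, 0, 0]
    - [0, 0, -0.56, 0, 0, 0]

```text
time_s: 20.85
tcp_pos: [0.4498, 0.2136, 0.187]
eef_rot: [0.997, 0.076, -0.0, -0.002]
force: [-1.2, 0.8, -0.9]
gripper_width: 0.0116
grasp_force: 15.0
```

drive_tool:
  deltas:
    - [0, 0, -0.01, 0, 0, 0]
    - [0, 0, -0.02, 0, 0, 0]
    - [0, 0, -0.03, 0, 0, 0]
    - [0, 0, -0.03, 0, 0, 0]
  force: 8

```text
time_s: 21.25
tcp_pos: [0.4498, 0.2136, 0.1842]
eef_rot: [0.997, 0.076, -0.0, -0.002]
force: [0.5, 0.1, -0.4]
gripper_width: 0.0117
grasp_force: 8.0
```

drive_tool:
  deltas:
    - [0, 0, -0.01, 0, 0, 0]
    - [0, 0, -0.02, 0, 0, 0]
    - [0, 0, -0.02, 0, 0, 0]

```text
time_s: 21.55
tcp_pos: [0.4504, 0.2137, 0.1832]
eef_rot: [0.997, 0.076, 0.001, -0.003]
force: [-0.8, 0.3, 7.1]
gripper_width: 0.0117
grasp_force: 8.0
```

drive_tool:
  deltas:
    - [0, 0, -0.01, 0, 0, 0]
    - [0, 0, -0.02, 0, 0, 0]
    - [0, 0, -0.02, 0, 0, 0]

```text
time_s: 21.85
tcp_pos: [0.4511, 0.2139, 0.1821]
eef_rot: [0.997, 0.076, 0.002, -0.003]
force: [-0.7, -0.3, 10.9]
gripper_width: 0.0117
grasp_force: 8.0
```

drive_tool:
  deltas:
    - [0, 0, -0.01, 0, 0, 0]
    - [0, 0, -0.02, 0, 0, 0]
    - [0, 0, -0.02, 0, 0, 0]

```text
time_s: 22.15
tcp_pos: [0.4512, 0.2139, 0.1802]
eef_rot: [0.997, 0.076, 0.003, -0.003]
force: [0.5, -0.2, 11.2]
gripper_width: 0.0117
grasp_force: 8.0
```

The floor is reached: 7–11 N of contact at the expected height. I'll hold still, release and rise.

drive_tool:
  deltas:
    - [0, 0, 0.02, 0, 0, 0]
    - [0, 0, 0.02, 0, 0, 0]
    - [0, 0, 0.02, 0, 0, 0]

```text
time_s: 22.45
tcp_pos: [0.4499, 0.2136, 0.1803]
eef_rot: [0.997, 0.076, 0.0, -0.002]
force: [-0.2, 0.1, 4.2]
gripper_width: 0.0116
grasp_force: 8.0
```

drive_tool:
  deltas:
    - [0, 0, 0, 0, 0, 0]
    - [0, 0, 0, 0, 0, 0]
    - [0, 0, 0, 0, 0, 0]
    - [0, 0, 0, 0, 0, 0]
    - [0, 0, 0, 0, 0, 0]
    - [0, 0, 0, 0, 0, 0]
    - [0, 0, 0, 0, 0, 0]
    - [0, 0, 0, 0, 0, 0]
    - [0, 0, 0, 0, 0, 0]
    - [0, 0, 0, 0, 0, 0]
  hand: 1

```text
time_s: 23.45
tcp_pos: [0.4499, 0.2136, 0.1802]
eef_rot: [0.997, 0.076, 0.0, -0.002]
force: [0.2, 0.7, -0.4]
gripper_width: 0.0876
grasp_force: 0.0
```

drive_tool:
  deltas:
    - [0, 0, 0.1, 0, 0, 0]
    - [0, 0, 0.25, 0, 0, 0]
    - [0, 0, 0.45, 0, 0, 0]
    - [0, 0, 0.7, 0, 0, 0]
    - [0, 0, 0.95, 0, 0, 0]

```text
time_s: 23.95
tcp_pos: [0.4497, 0.2136, 0.2769]
eef_rot: [0.997, 0.076, 0.0, -0.002]
force: [0.3, 0.9, -0.0]
gripper_width: 0.0881
grasp_force: 0.0
```

drive_tool:
  deltas:
    - [0, -0.2, 0.2, 0, 0, 0]
    - [0, -0.5, 0.2, 0, 0, 0]
    - [0, -0.8, 0.2, 0, 0, 0]
    - [0, -1, 0.2, 0, 0, 0]

```text
time_s: 24.35
tcp_pos: [0.4497, 0.1121, 0.2961]
eef_rot: [0.997, 0.075, 0.0, -0.002]
force: [0.2, -0.2, -0.1]
gripper_width: 0.0882
grasp_force: 0.0
```

drive_tool:
  deltas:
    - [0, -0.3, 0, 0, 0, 0]
    - [0, -0.6, 0, 0, 0, 0]
    - [0, -0.9, 0, 0, 0, 0]
    - [0, -1, 0, 0, 0, 0]
    - [0, -1, 0, 0, 0, 0]
    - [0, -1, 0, 0, 0, 0]
    - [0, -1, 0, 0, 0, 0]
    - [0, -1, 0, 0, 0, 0]

```text
time_s: 25.15
tcp_pos: [0.4498, 0.0144, 0.2953]
eef_rot: [0.997, 0.076, -0.0, -0.003]
force: [0.4, -1.0, -0.3]
gripper_width: 0.088
grasp_force: 0.0
```

Run:
```python
from h import *
t=bot.camera("top");s=bot.camera("scene");print(bot.observe()["force"])
f=lambda i,w,h:cv2.resize(i,(w,h),interpolation=cv2.INTER_CUBIC)
cv2.imwrite("pics/c7.png",np.hstack([f(t[150:255,140:245],400,400),f(s[130:260,260:390],400,400)]))
print("orange",blobs(t,(5,170,100),(18,255,255),(170,205,215,235)),proj("top",[.4497,.214,.217]),proj("scene",[.4497,.214,.217]))
```

```text
[ 0.30014524 -0.78835422  0.38421241]
orange [(np.int32(82), [186, 216, 14, 11], [193.0, 220.5])] [184.48797023 220.83120812] [320.94947551 161.4440193 ]
```

View pics/c7.png

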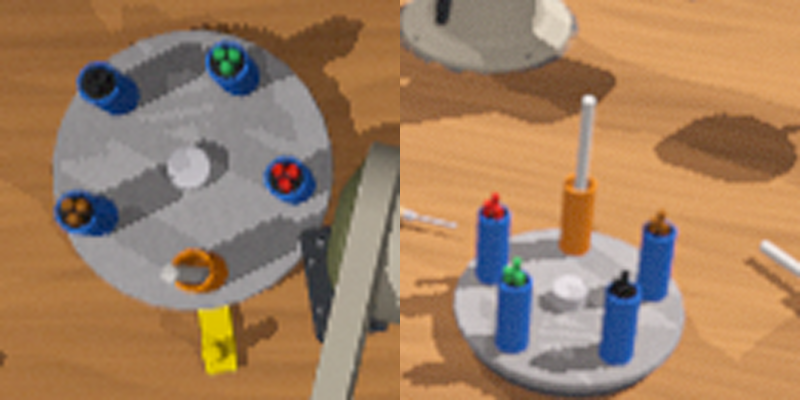

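The glue stick stands almost upright in the orange cup (right panel, about (587,100)–(585,180)), and the cup is at the pointer. The gripper is well clear, so I'll hand it in.

```bash
python3 -c "
from bench import bot
print(bot.finish_job())"
```

```text
the job is handed in; nothing more can be done
None
```

I handed the job in at about 25 s of the 67 s allowed: the orange cup is at the pointer, and the glue stick was lowered to its floor and released standing nearly upright. The final pictures agree; no verdict was returned, and I didn't check the bystander objects up close.

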